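# Lay the desk ready for writing

### The job

Lay the desk ready for writing: take the glasses case off the notebook and lay it on the desk behind the notebook (the side away from the robot), with the fountain pen lying between the two; pen and case are parallel to the notebook's long edge and centred on it, with about 3 cm clear on each side of the pen. Lay the eraser flat on the middle of the notebook's cover and stand the ink bottle upright on the middle of the note pad. Never tip the ink bottle over, and leave the memory stick and the key where they lie.

Things in the scene. Friction and masses are not known exactly. Their poses are not given: they have to be found in the camera images.
- notebook: closed dark red leather notebook with gilt ornament, 155 x 113 mm, 17 mm thick, fixed to the desk left of the middle; at the start the glasses case lies on it. Origin: centre of its underside. Its x axis is along the 155 mm length and points to the robot's left within about 12 degrees; its y axis points to the robot, so 'behind the notebook' is its -y side
- glasses_case: dark hard spectacle case with rounded edges, 58 x 155 mm, 36 mm high, 0.11 kg, loose, at the start lying on the notebook's cover. Origin: centre of its underside; y axis along the 155 mm length, z up
- fountain_pen: black fountain pen, 137 mm long, 14 mm thick, 0.03 kg, loose, lying on the desk to the robot's right. Origin: underside at mid length; y axis along its length. It does not roll
- eraser: small eraser in a blue paper sleeve with a white end, 21 x 45 mm, 12 mm high, 0.02 kg, loose, lying on the desk. Origin: centre of its underside; y axis along the 45 mm length
- ink_bottle: dark blue square ink bottle with a black round cap, loose, 0.19 kg; the square body is 55 x 55 mm and 42 mm high with flat upright sides (normals: its x and y axes), the cap 38 mm across, 68 mm high over all. Origin: centre of its underside, z up
- sticky_pad: yellow square note pad, 76 x 76 mm, 12 mm high, fixed to the desk. Origin: centre of its underside, x and y axes along its sides
- usb_stick: black memory stick with a silver plug, 18 x 50 mm, 8 mm high, loose, to be left alone. Origin: centre of its underside; y axis along its length
- box_key: brass key, 27 x 70 mm, 8 mm high, loose, to be left alone. Origin: centre of its underside; y axis along its length
- letter_box: dark wooden letter box with brass corners, fixed in the middle of the desk, an obstacle only: about 206 x 261 mm (x by y of its frame, y to the left), 116 mm high; its lid stands half open, leaning forward over the back half of the box as wide as the box, its upper edge 290 mm over the desk and 20 mm behind the box middle. Pass things across in front of it or high over it. Origin: underside, at the middle
Not all that is in view belongs to the job. Leave any red or turquoise look-alike of the ink_bottle alone.

How it is judged:
By the outcome, as a careful person would: the job done as asked, in the order asked, and still so for the second after the job is handed in, with the robot touching nothing.
It also fails if it takes over 120 s, if anything falls off the work surface, if the arm or the gripper's body presses on something with over 40 N, if the wrist force passes 120 N, or if a joint passes its speed limit or range.

### The arm

A 7-joint arm with a two-finger parallel gripper is mounted at the origin on the work surface; the furniture and walls round the work are solid. World frame = base frame: x ahead of the robot, y to its left, z up, the work surface at z = 0. Lengths are in m, angles in rad, forces in N, time in s.
With the tool pointing down it reaches from about 0.425 to 0.825 m from the base axis. Payload 3.6 kg.
Tool frame: the origin (TCP) lies where the fingers leave the gripper's body, on its centre line; the fingertips stand 73 mm ahead of it and the grasp point (between the pads) lies 54 mm ahead of it; z points along the fingers, y is the line along which they close (so a half turn about z gives the same grasp; the last joint's range is limited). The gripper opens to 85 mm and grips with 20 to 120 N. Pads are 22 mm wide; open, the fingers measure 114 mm over their backs; the gripper's body (76 mm by 85 mm) begins 54 mm behind the grasp point. The pads swing forward as they close: fully open they stand 13 mm farther back than shut.
Start: joints at [-1.188, 0.615, -0.013, 1.423, 0.008, 1.103, -0.04], TCP at [0.259, 0.596, 0.304] pointing down, gripper open.
Joint ranges: [-3.12, 3.12], [-0.3, 2.06], [-1.34, 1.32], [0.26, 2.42], [-1.36, 4.5], [0.01, 1.98], [-2.84, 2.84]. Speed limits (rad/s): [2.79, 2.79, 3.14, 3.14, 3.14, 3.14, 3.14].

### API

Orientations are given as a unit quaternion [x, y, z, w].
In Python, from station import arm, snapshot, camera_info, ticket gives the robot as it stands. Calls block until the motion is done:
- arm.movep(position, orientation): joint-space move of the TCP to a pose.
- arm.line_to(position, velocity=0.15, ori=None): straight line of the TCP; ori=None keeps the orientation; velocity is the mean speed in m/s.
- arm.move_j(angles): joint-space move.
- arm.move_gripper(opening, effort=None): opening from 0.0 (shut) to 1.0 (fully open); effort is the grip in N (None keeps the last); returns when the fingers have stopped.
- arm.pause(seconds).
- arm.ik(position, orientation): joint angles nearest the present ones, or None.
- snapshot(name): name is "scene" or "top" or "wrist"; returns the picture (384x512x3 uint8, blue, green, red); there is no depth.
- camera_info(name): a dict with "fx", "fy", "cx", "cy" (pixels), "R" (3x3) and "t" (3): a world point X has camera coordinates R X + t; the wrist camera has in their place "T_tool_cam" (4x4, takes a point from camera to tool coordinates, whose origin is the TCP and whose axes are the flange's). Camera axes: x right, y down, z forward; pixel columns grow to the right and rows downward; lengths in m; the calibration is good to about 2 mm. A picture is of the moment at which its call begins: read the wrist's pose just before it. camera_info takes no time and is no camera call.
A pose or a line that the arm cannot do raises arm.MotionError and nothing moves.
- ticket.finish_job(): hands the job in, once; it reports no verdict.
Readings, each from a call of its own:
- arm.read_time(): time.
- arm.read_joint_positions(): joint angles.
- arm.read_dq(): joint speeds.
- arm.read_effort(): joint torques, N m.
- arm.read_tool_pos(): TCP position.
- arm.read_eef_rot(): TCP orientation.
- arm.read_ft_force(): force on the tool from outside, world axes, zero at the start.
- arm.read_wrist_torque(): the same for the moment, N m.
- arm.read_opening(): opening from 0.0 (shut) to 1.0 (fully open).
Only numpy, scipy, OpenCV 4.12 (cv2) and the standard library are available. Lean on these libraries where they do the work, as an engineer would, in place of code of your own. Each camera call takes 0.05 s, during which the arm holds its last target. There are 200 camera calls.

## Working session

There is one attempt and no reset: what is moved stays moved. The work goes in short steps, each a Python script; the robot and the scene stay as the last script left them, time stands still between calls to the robot, and variables do not carry over. Pictures are saved under pics/ and viewed, on a budget of 14 in all, crops included, one or two more only if the job needs it, and the job is handed in when it is done.

```bash
ls; mkdir -p pics; python3 - <<'E'
from station import arm, snapshot, camera_info
import cv2, numpy as np
for n in ("scene","top"):
    im=snapshot(n); cv2.imwrite(f"pics/{n}0.png",cv2.resize(im,(800,600),interpolation=cv2.INTER_CUBIC)); cv2.imwrite(f"pics/{n}0_raw.png",im)
    c=camera_info(n); R=np.array(c['R']);t=np.array(c['t']); print(n,c['fx'],c['fy'],c['cx'],c['cy'],(-R.T@t).round(3),R.round(3).tolist())
print(camera_info("wrist"), arm.read_tool_pos(), arm.read_eef_rot(), arm.read_time())
E
```

```text
pics
scene 375.25261778067465 375.25261778067465 256.7991339298308 195.23902069821975 [-0.289 -0.325  1.076] [[0.458, -0.889, -0.007], [-0.68, -0.345, -0.647], [0.573, 0.302, -0.762]]
top 368.31476061937263 368.31476061937263 259.79607279948164 196.01882911669355 [0.285 0.058 1.387] [[0.017, -1.0, -0.011], [-0.992, -0.015, -0.125], [0.124, 0.013, -0.992]]
{'fx': 336.2286370696658, 'fy': 336.2286370696658, 'cx': 255.77271156118854, 'cy': 192.12804674766602, 'T_tool_cam': array([[-4.08669092e-04, -9.60588023e-01, -2.77975687e-01,
         7.05727952e-02],
       [ 9.99999772e-01, -5.42109446e-04,  4.03182176e-04,
        -8.39010362e-04],
       [-5.37985215e-04, -2.77975459e-01,  9.60588026e-01,
        -7.01538186e-02],
       [ 0.00000000e+00,  0.00000000e+00,  0.00000000e+00,
         1.00000000e+00]])} [0.25873149 0.59571812 0.3028567 ] [ 2.03438102e-01  9.79087129e-01 -1.12853019e-03 -2.42634317e-04] 0.1
```

View pics/top0.png

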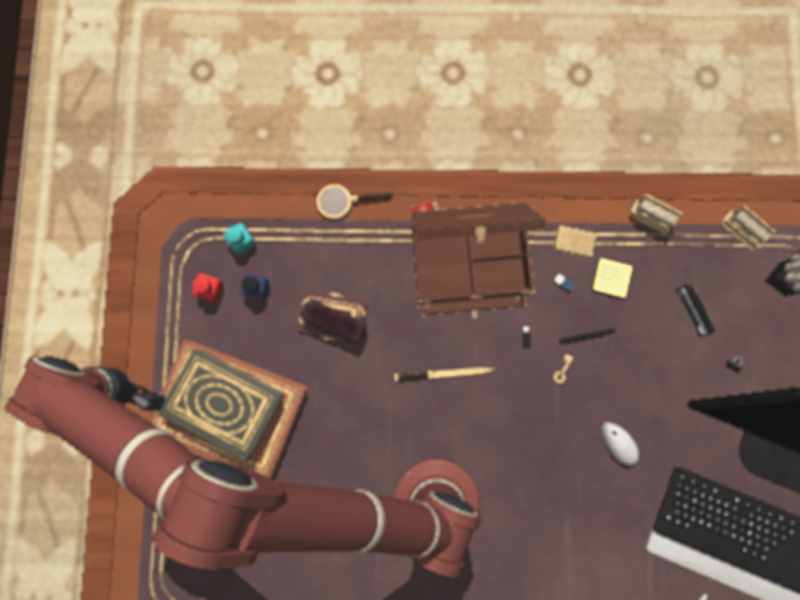

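View pics/scene0.png

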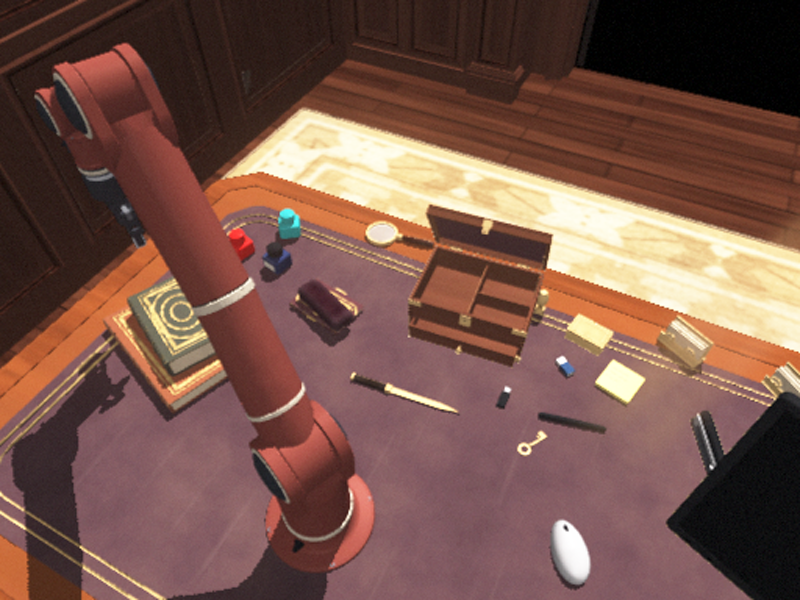

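Top view (800x600). Candidates:
- Ink bottle: dark blue (255,287). Not red (206,287) or turquoise (238,238).
- Pen: thin black (587,336). Not the thick black device (695,310) or the paper knife (445,374).
- Eraser: blue/white (563,282). Not the memory stick (526,336).
- Pad: yellow (613,277). Not the beige packet (575,240).
- Notebook and case: (333,318). Not the books at (222,403).

Next I'll look at each group with the wrist camera.

```bash
cat > h.py <<'E'
from station import arm, snapshot, camera_info, ticket
import cv2, numpy as np
from scipy.spatial.transform import Rotation as Ro
def unproj(pix,z,R,c,K):  # R: cam->world
    d=np.array([(pix[0]-K['cx'])/K['fx'],(pix[1]-K['cy'])/K['fy'],1.])@R.T
    return c+d*(z-c[2])/d[2]
def fixed(name,pix,z=0.):
    K=camera_info(name);R=np.array(K['R']);return unproj(pix,z,R.T,-R.T@np.array(K['t']),K)
def quat(yaw):  # tool down; yaw = world direction of closing axis y (mod pi) 
    # tool z=-Z, tool y=(cos,sin,0), x = y x z
    y=np.array([np.cos(yaw),np.sin(yaw),0]);z=np.array([0,0,-1.]);return Ro.from_matrix(np.c_[np.cross(y,z),y,z]).as_quat()
def wcam(p,q):
    T=camera_info('wrist')['T_tool_cam'];R=Ro.from_quat(q).as_matrix()
    return R@T[:3,:3], R@T[:3,3]+p
def wshot(fn):
    p,q=arm.read_tool_pos(),arm.read_eef_rot();im=snapshot('wrist');R,c=wcam(np.array(p),q)
    cv2.imwrite(f'pics/{fn}.png',im);np.savez(f'pics/{fn}.npz',R=R,c=c);return im
def wpix(fn,pix,z=0.):
    d=np.load(f'pics/{fn}.npz');return unproj(pix,z,d['R'],d['c'],camera_info('wrist'))
def wproj(fn,X):
    d=np.load(f'pics/{fn}.npz');K=camera_info('wrist');v=d['R'].T@(np.array(X)-d['c']);return np.array([K['cx']+K['fx']*v[0]/v[2],K['cy']+K['fy']*v[1]/v[2]])
E
python3 - <<'E'
from h import *
for n,p,z in [('ink',(255,287),.03),('case',(333,318),.05),('pen',(587,336),.01),('eraser',(563,282),.01),('usb',(526,336),0),('key',(565,369),0),('pad',(613,277),.012),('boxFL',(422,314),0),('boxFR',(530,306),0),('knife',(395,377),0),('knife2',(495,370),0),('boxtopL',(413,220),.29)]:
    print(n,fixed('top',np.array(p)/1.5625,z).round(3))
print(quat(0),quat(np.pi/2))
for n,t,y in [('A',(.47,.30,.36),np.pi/2),('A2',(.47,.30,.36),-np.pi/2),('B',(.47,-.3,.36),np.pi/2),('B2',(.47,-.3,.36),-np.pi/2)]:
    j=arm.ik(t,quat(y)); print(n,None if j is None else np.round(j,2))
E
```

```text
ink [0.496 0.438 0.03 ]
case [0.422 0.246 0.05 ]
pen [ 0.393 -0.357  0.01 ]
eraser [ 0.522 -0.302  0.01 ]
usb [ 0.391 -0.214  0.   ]
key [ 0.314 -0.306  0.   ]
pad [ 0.536 -0.422  0.012]
boxFL [0.44  0.037 0.   ]
boxFR [ 0.464 -0.224  0.   ]
knife [0.288 0.1   0.   ]
knife2 [ 0.308 -0.139  0.   ]
boxtopL [0.593 0.062 0.29 ]
[0.70710678 0.70710678 0.         0.        ] [3.061617e-17 1.000000e+00 0.000000e+00 0.000000e+00]
A [-0.55  0.42 -0.08  1.61  0.04  1.11  0.93]
A2 [-1.07  0.5   0.74  1.63 -0.36  1.16 -1.82]
B [ 0.09  0.49  0.69  1.63 -0.33  1.15  2.43]
B2 [-0.1   0.61  1.07  1.63 -0.56  1.24 -0.48]
```

```bash
python3 - <<'E'
from h import *
q=quat(np.pi/2)
arm.movep([.42,.32,.36],q); wshot('A'); print(arm.read_time(),np.round(arm.read_joint_positions(),2))
arm.movep([.44,.0,.40],q)
arm.movep([.40,-.32,.36],q); wshot('B'); print(arm.read_time(),np.round(arm.read_joint_positions(),2))
for f in 'AB': cv2.imwrite(f'pics/{f}v.png',cv2.resize(cv2.imread(f'pics/{f}.png'),None,fx=1.5625,fy=1.5625,interpolation=cv2.INTER_CUBIC))
E
```

```text
1.3833 [-0.63  0.37 -0.09  1.69  0.04  1.08  0.84]
3.8917 [ 0.45  0.35  0.25  1.74 -0.1   1.07  2.31]
```

View pics/Av.png

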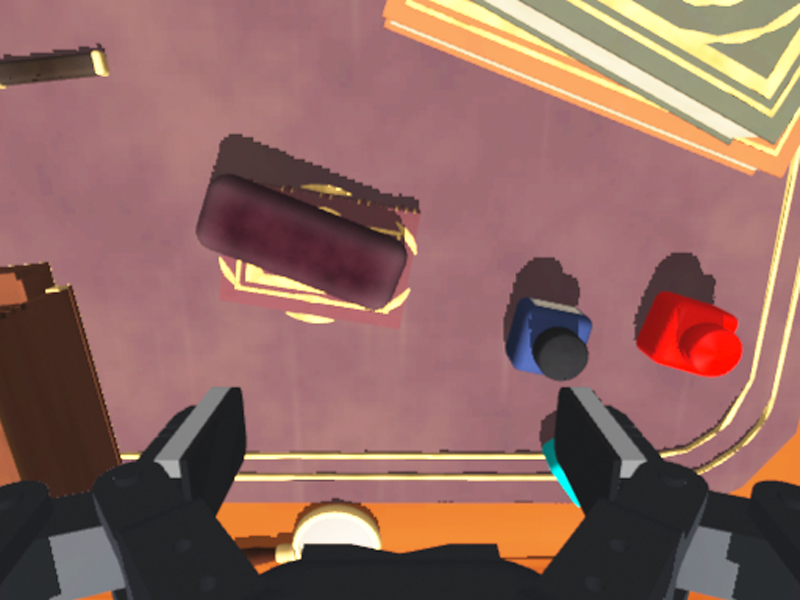

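View pics/Bv.png

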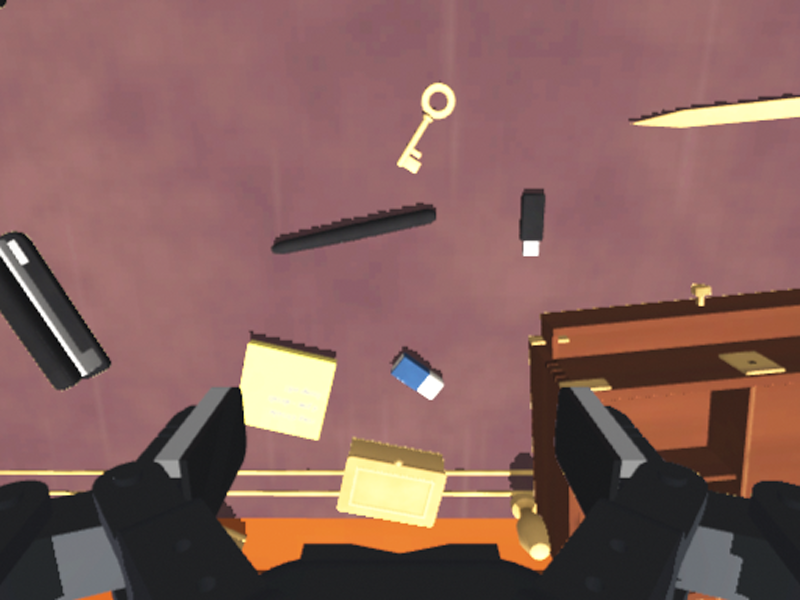

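A: the case (302,242) lies askew on the notebook, whose corners are (219,300), (400,328) and (419,200). The blue bottle is at (550,340), red at (690,335). B: pen ends are (273,248) and (436,212), eraser (417,373), pad corners (248,340), (336,354) and (320,440). Stick (532,220) and key (427,127) stay where they are.

```bash
python3 - <<'E'
from h import *
s=1.5625
def P(f,pts,z): 
    a=np.array([wpix(f,np.array(p)/s,z) for p in pts])[:,:2]; return a
def show(n,a):
    d=np.diff(a,axis=0); print(n,a.round(3).tolist(),'len',np.linalg.norm(d,axis=1).round(3),'ang',np.degrees(np.arctan2(d[:,1],d[:,0])).round(1))
nb=P('A',[(219,300),(400,328),(419,200)],.017); show('nb',nb); print('centre',(nb[0]+nb[2])/2)
for z in(.035,.053): 
    a=P('A',[(225,174),(405,245),(382,309),(199,235)],z); show('case',a); print(a.mean(0))
show('pen',P('B',[(273,248),(436,212)],.007))
show('er',P('B',[(405,348),(443,378),(430,399),(391,374)],.012)); print(P('B',[(417,374)],.012))
pad=P('B',[(248,340),(336,354),(320,440)],.012);show('pad',pad);print((pad[0]+pad[2])/2)
show('ink cap',P('A',[(560,353)],.068));show('ink cap',P('A',[(550,350)],.042))
E
python3 - <<'E'
import cv2
im=cv2.imread('pics/A.png')
a=im[170:250,310:390];b=im[100:220,110:280]
b=cv2.resize(b,(680,480),interpolation=cv2.INTER_CUBIC); cv2.imwrite('pics/crop1.png',b)
cv2.imwrite('pics/crop2.png',cv2.resize(a,(480,480),interpolation=cv2.INTER_CUBIC))
E
```

```text
nb [[0.468, 0.173], [0.492, 0.321], [0.387, 0.336]] len [0.15  0.106] ang [ 80.8 172.1]
centre [0.42732178 0.25472032]
case [[0.367, 0.193], [0.419, 0.325], [0.47, 0.307], [0.411, 0.17]] len [0.142 0.054 0.15 ] ang [  68.4  -19.4 -112.9]
[0.41671643 0.24876323]
case [[0.366, 0.199], [0.416, 0.325], [0.464, 0.308], [0.409, 0.176]] len [0.135 0.051 0.143] ang [  68.4  -19.4 -112.9]
[0.41360475 0.25202033]
pen [[0.409, -0.421], [0.38, -0.289]] len [0.135] ang [102.6]
er [[0.494, -0.314], [0.522, -0.28], [0.542, -0.291], [0.518, -0.325]] len [0.043 0.023 0.042] ang [  50.   -28.5 -124.8]
[[ 0.51818387 -0.30299585]]
pad [[0.487, -0.446], [0.5, -0.372], [0.583, -0.389]] len [0.075 0.085] ang [ 80.4 -11.5]
[ 0.53496803 -0.41788889]
ink cap [[0.494, 0.44]] len [] ang []
ink cap [[0.501, 0.44]] len [] ang []
```

View pics/crop1.png

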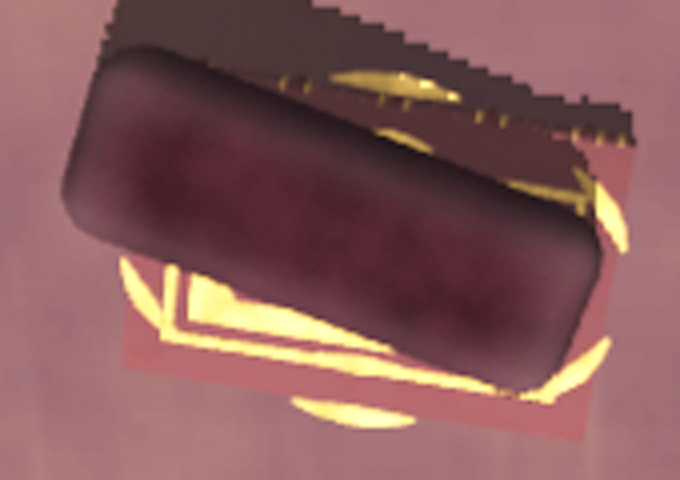

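```bash
cat >> h.py <<'E'
def pick_yaw(p,yaw):
    c=[]
    for y in(yaw,yaw+np.pi):
        q=quat(y)
        j=arm.ik(p,q); j0=np.array(arm.read_joint_positions())
        if j is not None: c.append((np.abs(np.array(j)-j0).max(),y))
    return min(c)[1]
E
python3 - <<'E'
from h import *
q=quat(np.pi/2)
arm.movep([.44,.0,.40],q)
y=pick_yaw([.416,.248,.25],np.radians(-22.3)); print(np.degrees(y))
q=quat(y); arm.movep([.416,.248,.22],q)
arm.line_to([.416,.248,.092],.12); print(arm.read_ft_force())
arm.move_gripper(0.0,40); print('open',arm.read_opening(),arm.read_tool_pos())
arm.line_to([.416,.248,.14],.1); print(arm.read_opening(),arm.read_ft_force())
# carry to target
c=np.array([.428,.254]); u=np.radians(-8.7); t=c+.1595*np.array([np.cos(u),np.sin(u)])
y2=y+np.radians(-8.7+22.3)
arm.line_to([t[0],t[1],.14],.15,quat(y2)); arm.line_to([t[0],t[1],.0775],.08)
print(arm.read_ft_force(),arm.read_tool_pos(),arm.read_time())
wshot('C')
E
```

```text
157.70000000000002
[-0.44865344  0.76029631  0.18227856]
open 0.6581710418462091 [0.41644559 0.24808216 0.09273248]
0.6565222613556388 [-0.82805867 -0.32467772 -1.20411031]
[-1.0853042   0.09772845 -0.39458336] [0.58588875 0.23001609 0.07746462] 10.7583
```

```bash
python3 - <<'E'
from h import *
p=arm.read_tool_pos(); arm.line_to([p[0],p[1],.0762],.05); print(arm.read_ft_force())
arm.move_gripper(1.0); arm.line_to([p[0],p[1],.2],.15)
arm.movep([.45,.28,.40],quat(np.pi/2)); im=wshot('D'); print(arm.read_time(),np.round(arm.read_joint_positions(),2))
cv2.imwrite('pics/Dv.png',cv2.resize(im,None,fx=1.5625,fy=1.5625,interpolation=cv2.INTER_CUBIC))
E
```

```text
[-0.05474238  0.35930522 -0.71022554]
13.7417 [-0.69  0.35  0.13  1.62 -0.05  1.18  1.02]
```

View pics/Dv.png

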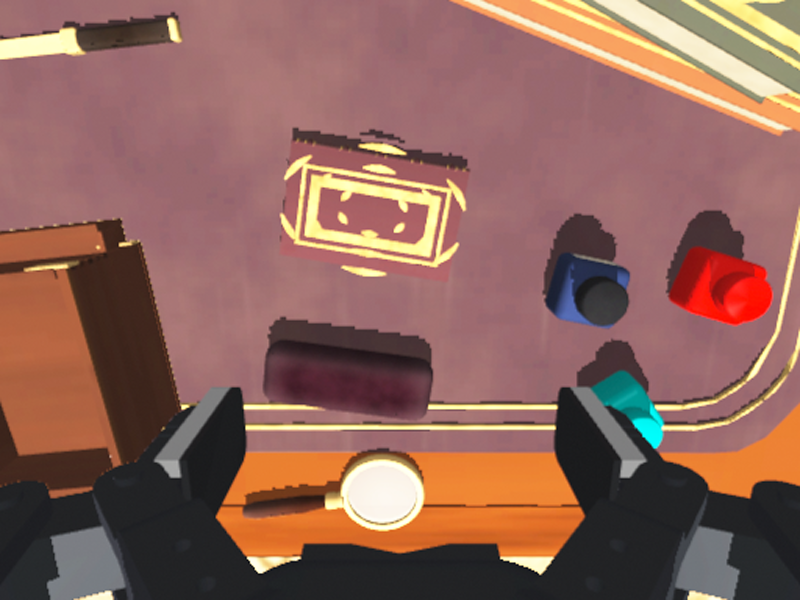

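Notebook clear, corners about (295,140), (468,167), (449,280), (280,250). Case down at (348,378), close to parallel. I'll fit the geometry with an overlay.

```bash
cat > ov.py <<'E'
from h import *
def rect(cx,cy,ang,l,w):
    a=np.radians(ang);e=np.array([np.cos(a),np.sin(a)]);n=np.array([e[1],-e[0]])  # n = away side for ang~80
    return [np.array([cx,cy])+i*e*l/2+j*n*w/2 for i,j in((-1,-1),(1,-1),(1,1),(-1,1))]
def overlay(fn,items,roi,k,out):
    im=cv2.imread(f'pics/{fn}.png');x0,y0,x1,y1=roi
    v=cv2.resize(im[y0:y1,x0:x1],None,fx=k,fy=k,interpolation=cv2.INTER_CUBIC)
    for pts,z,col in items:
        q=np.array([(wproj(fn,[*p,z])-[x0,y0]+.5)*k for p in pts]); cv2.polylines(v,[q.round().astype(int)],True,col,1)
    cv2.imwrite(f'pics/{out}.png',v)
E
python3 - <<'E'
from ov import *
s=1.5625
a=np.array([wpix('D',np.array(p)/s,.017) for p in [(295,140),(468,167),(449,280),(280,250)]])[:,:2]
print(a.round(3).tolist(),a.mean(0)); d=np.diff(a,axis=0); print(np.linalg.norm(d,axis=1),np.degrees(np.arctan2(d[:,1],d[:,0])))
f=np.array([wpix('D',np.array(p)/s,.017) for p in [(305,162),(452,187),(438,265),(293,238)]])[:,:2]; print('frame',f.mean(0),np.linalg.norm(np.diff(f,axis=0),axis=1),np.degrees(np.arctan2(*(f[1]-f[0])[::-1])),np.degrees(np.arctan2(*(f[2]-f[3])[::-1])))
b=np.array([wpix('D',np.array(p)/s,.035) for p in [(275,340),(433,362),(425,420),(263,395)]])[:,:2]; print('case',b.mean(0),b.round(3).tolist())
overlay('D',[(rect(.427,.254,81.3,.155,.113),.017,(0,255,0)),(rect(.586,.230,81.3,.155,.058),.036,(255,255,0)),(rect(.586,.230,81.3,.155,.058),.0,(255,0,0))],(160,75,310,275),3,'Dov')
E
```

```text
[[0.372, 0.193], [0.394, 0.336], [0.491, 0.322], [0.464, 0.174]] [0.43020101 0.25626391]
[0.14483969 0.09799155 0.15045487] [  81.43903738   -7.82064539 -100.29898097]
frame [0.43264803 0.25535584] [0.12464135 0.06796585 0.12832432] 80.5830591870399 79.28268068600755
case [0.57879456 0.23355949] [[0.541, 0.169], [0.562, 0.308], [0.619, 0.302], [0.594, 0.155]]
```

View pics/Dov.png

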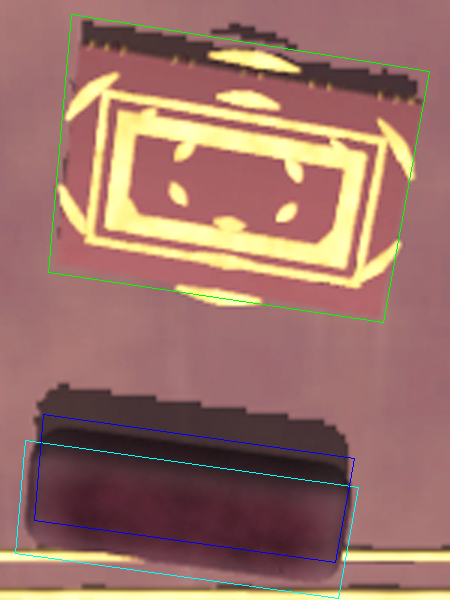

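```bash
python3 - <<'E'
from ov import *
arm.movep([.50,.25,.24],quat(np.pi/2)); wshot('E')
overlay('E',[(rect(.43,.255,81,.155,.113),.017,(0,255,0)),(rect(.43,.255,81,.155,.113),.0,(255,0,0)),(rect(.586,.230,81.3,.155,.058),.018,(255,255,0))],(120,0,390,290),2,'Eov')
E
```

```text
(no output)
```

View pics/Eov.png

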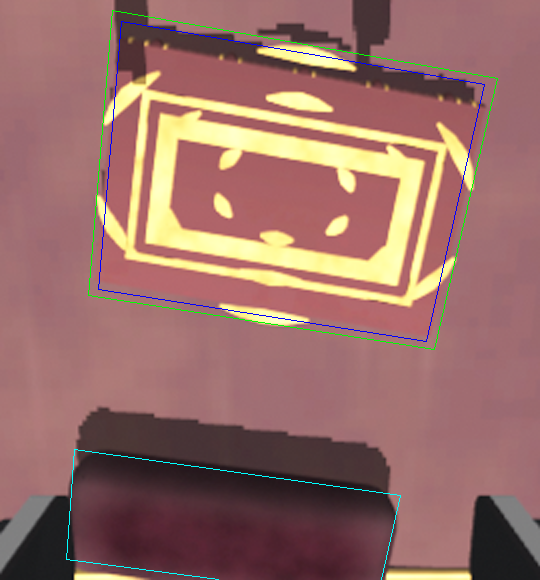

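The notebook fits centre (.431,.255) and angle 81°, with the case about 157 mm behind that centre. Next is the pen.

```bash
python3 - <<'E'
from h import *
arm.movep([.44,.0,.40],quat(np.pi/2))
P=[.3945,-.355]
y=pick_yaw([*P,.25],np.radians(12.6)); q=quat(y); print(np.degrees(y))
arm.move_gripper(.5,40); arm.movep([*P,.2],q); im=wshot('F')
arm.line_to([*P,.0755],.1); print(arm.read_ft_force())
arm.move_gripper(0.,40); print('open',arm.read_opening(),arm.read_tool_pos(),arm.read_ft_force())
arm.line_to([*P,.2],.15); print(arm.read_opening(),arm.read_time()); np.save('y.npy',y)
E
```

```text
12.6
[ 1.16345894 -0.37094601 -0.22279433]
open 0.14223092459240771 [ 0.39476195 -0.35523678  0.0761007 ] [0.31557618 0.72006501 5.13501917]
0.14969808726245523 20.4667
```

```bash
python3 - <<'E'
from h import *
t=[.5222,.2406]
arm.movep([.42,-.15,.38],quat(np.radians(5)));arm.movep([.44,.05,.38],quat(np.radians(-5)))
q=quat(np.radians(-9)); print(np.round(arm.ik([*t,.2],q),2))
arm.movep([*t,.2],q); arm.line_to([*t,.1],.15); arm.line_to([*t,.0772],.04); print(arm.read_ft_force(),arm.read_opening())
arm.line_to([*t,.0763],.02); print(arm.read_ft_force())
arm.move_gripper(.3); arm.line_to([*t,.2],.15); print(arm.read_time())
arm.movep([.47,.28,.36],quat(np.pi/2)); im=wshot('G')
from ov import *
n=np.array([np.cos(np.radians(-9)),np.sin(np.radians(-9))]);c=np.array([.431,.255])
R=[(rect(*c,81,.155,.113),0,(0,255,0)),(rect(*(c+.0923*n),81,.137,.014),.007,(255,0,255)),(rect(*(c+.157*n),81,.155,.058),.018,(255,255,0))]
overlay('G',R,(150,60,420,290),2.9,'Gov'); print(arm.read_time())
E
```

```text
[-0.8   0.68  0.54  1.78 -0.46  0.82 -0.2 ]
[ 0.02928602 -1.05864666  0.2881727 ] 0.1437513695259003
[-0.17793721  0.04961227 -0.22819573]
26.4583
27.65
```

View pics/Gov.png

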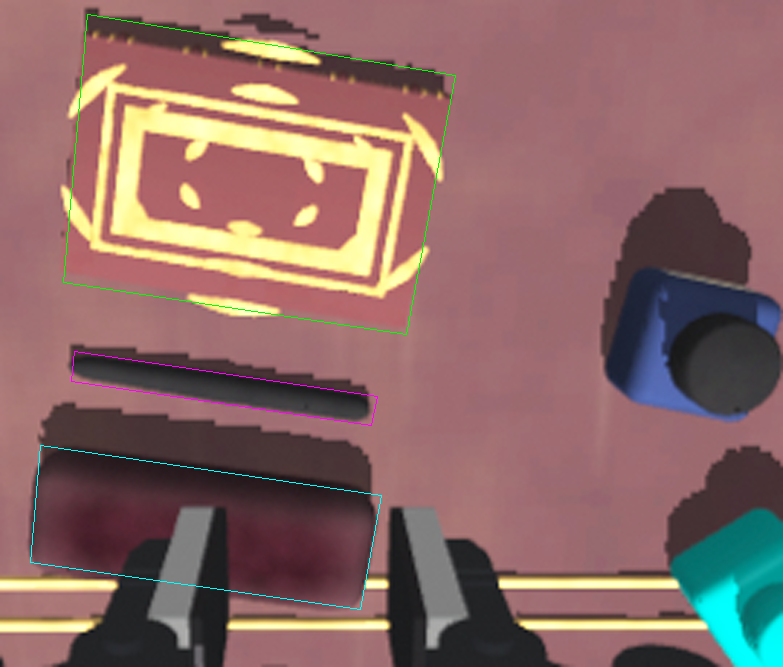

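Pen and case match the intended outlines. Next is the eraser, with a close look before the grasp.

```bash
python3 - <<'E'
from ov import *
for p,y in [((.518,-.303,.2),142.6),((.518,-.303,.08),142.6),((.431,.255,.2),171),((.431,.255,.09),171)]:
    j=arm.ik(p,quat(np.radians(y))); print(None if j is None else np.round(j,2))
arm.movep([.44,.05,.40],quat(np.radians(120)));arm.movep([.44,-.2,.38],quat(np.radians(142.6)))
arm.movep([.518,-.303,.2],quat(np.radians(142.6))); wshot('H')
overlay('H',[(rect(.518,-.303,52.6,.045,.021),.012,(0,255,0)),(rect(.535,-.418,80,.076,.076),.012,(255,0,0))],(60,60,400,300),2.3,'Hov'); print(arm.read_time())
E
```

```text
[ 0.84  0.72 -0.58  1.68  0.48  0.89  2.55]
[ 0.73  0.86 -0.39  1.75  0.51  0.63  2.53]
[-0.45  0.53 -0.19  1.97  0.16  0.66  2.24]
[-0.49  0.72 -0.13  2.04  0.23  0.39  2.19]
30.5083
```

View pics/Hov.png

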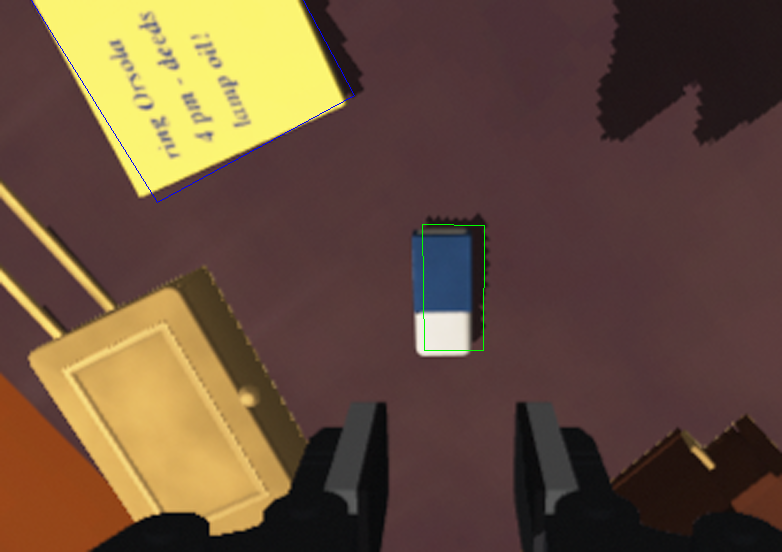

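Eraser centre in the crop is (444,294), a few mm left of my estimate; the angle is right. Pad corners in the crop are (140,197) and (345,103).

```bash
python3 - <<'E'
from ov import *
f=lambda x,y,z=.012: wpix('H',(60+x/2.3-.5,60+y/2.3-.5),z)[:2]
e=f(443.5,294); a,b=f(140,197),f(345,103); print(e,a,b,np.linalg.norm(a-b),np.degrees(np.arctan2(*(b-a)[::-1])))
q=quat(np.radians(142.6))
arm.move_gripper(.5,30); arm.line_to([*e,.0768],.1); print(arm.read_ft_force())
arm.move_gripper(0,30); print(arm.read_opening(),arm.read_tool_pos(),arm.read_ft_force())
arm.line_to([*e,.22],.15); print(arm.read_opening())
arm.movep([.43,-.2,.38],q); arm.movep([.44,.05,.38],quat(np.radians(160)))
t=[.431,.255]; q=quat(np.radians(171)); arm.movep([*t,.2],q); arm.line_to([*t,.11],.15); arm.line_to([*t,.0945],.04)
print(arm.read_ft_force(),arm.read_opening(),arm.read_time())
E
```

```text
[ 0.52185985 -0.30350289] [ 0.58240311 -0.39207527] [ 0.50817332 -0.37394591] 0.07641162349893559 166.2751698869815
[-0.43107454 -0.13147999  0.16030802]
0.22833333904577313 [ 0.5222963  -0.30373976  0.07756436] [-0.2703963   0.35472521  3.923684  ]
0.22828236508877878
[-0.8819922   0.3837263   0.37875225] 0.23267233656422676 37.825
```

```bash
python3 - <<'E'
from ov import *
t=[.431,.255]
arm.line_to([*t,.0938],.02); print(arm.read_ft_force(),arm.read_tool_pos())
arm.move_gripper(.4); arm.line_to([*t,.2],.15); arm.move_gripper(1.)
arm.movep([.47,.39,.24],quat(np.pi/2)); wshot('I'); print(arm.read_time())
overlay('I',[(rect(*t,81,.045,.021),.029,(0,255,0)),(rect(.501,.440,81,.055,.055),.042,(0,255,255))],(60,20,400,280),2.3,'Iov')
E
```

```text
[-0.88730421 -0.60489079  4.22343121] [0.43092803 0.25504692 0.09403961]
40.9417
```

View pics/Iov.png

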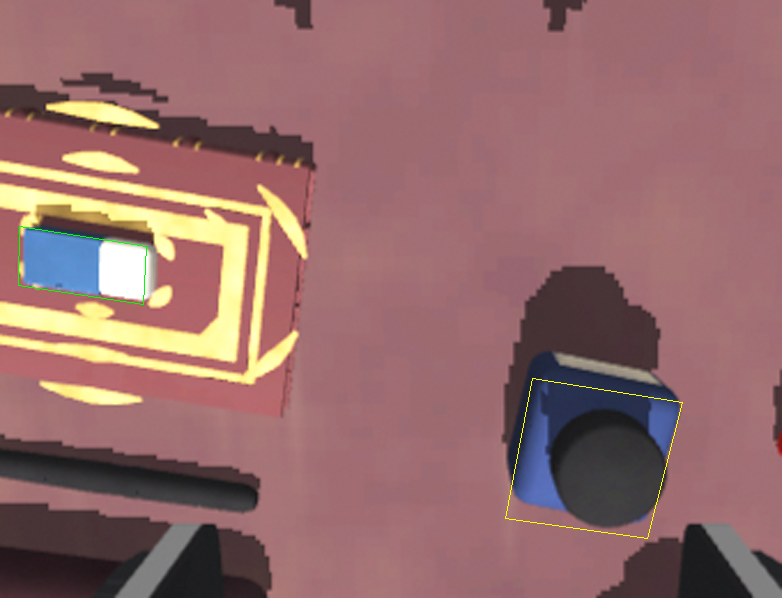

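```bash
python3 - <<'E'
from ov import *
f=lambda x,y,z: wpix('I',(60+x/2.3-.5,20+y/2.3-.5),z)[:2]
print('cap',f(610,467,.068)); 
for z in(.02,.04):
    a,b=f(555,355,z),f(660,383,z); print('label',a,b,np.degrees(np.arctan2(*(b-a)[::-1])))
a,b=f(525,503,.042),f(635,520,.042); print('far',a,b,np.degrees(np.arctan2(*(b-a)[::-1])))
im=cv2.imread('pics/I.png'); v=cv2.resize(im[160:260,270:370],None,fx=6,fy=6,interpolation=cv2.INTER_CUBIC)
c=f(610,467,.068)
for ang,col in((81,(0,255,255)),(76,(0,255,0))):
  for z in(0.,.042):
    q=np.array([(wproj('I',[*p,z])-[270,160]+.5)*6 for p in rect(*c,ang,.055,.055)]);cv2.polylines(v,[q.round().astype(int)],True,col,1)
cv2.imwrite('pics/ink.png',v)
for p,y in [((*c,.3),76),((*c,.1),76),((*c,.1),-104),((*c,.1),-14),((*c,.1),166),((.5363,-.42,.1),-14),((.5363,-.42,.1),166),((.5363,-.42,.1),76),((.5363,-.42,.1),-104)]:
    j=arm.ik(p,quat(np.radians(y))); print(y,None if j is None else np.round(j,2))
E
```

```text
cap [0.49328073 0.44127903]
label [0.46601217 0.42803512] [0.47713835 0.46918942] 74.87158092674615
label [0.46139244 0.42529947] [0.47175083 0.46361379] 74.87158092674612
far [0.51786167 0.41588803] [0.52481052 0.45762974] 80.54849531070779
76 [-0.74  0.64 -0.05  1.39  0.03  1.11  0.54]
76 [-0.74  0.86 -0.05  1.56  0.06  0.72  0.52]
-104 [-1.29  1.16  1.13  1.58 -1.13  1.16 -1.71]
-14 [-0.95  0.89  0.34  1.57 -0.38  0.75 -0.69]
166 [-0.53  0.9  -0.41  1.56  0.46  0.79  1.76]
-14 [ 0.47  0.9   0.29  1.51 -0.33  0.78  0.65]
166 [ 1.16  1.18 -1.15  1.48  1.11  1.23  2.74]
76 [ 0.7   0.89 -0.13  1.5   0.15  0.76  1.84]
-104 [ 0.18  1.09  0.94  1.52 -0.97  1.05 -0.44]
```

View pics/ink.png

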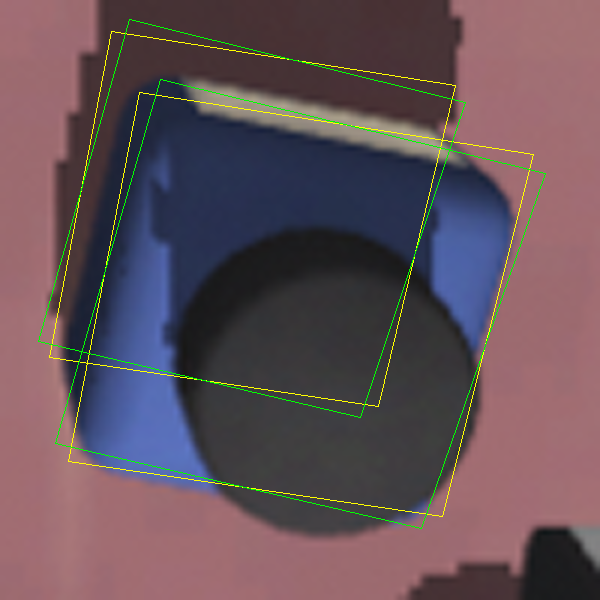

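The bottle fits centre (.493,.440) at about 78°. It is clear of its red and turquoise twins, so I'll grasp it.

```bash
python3 - <<'E'
from ov import *
b=[.493,.440]; q=quat(np.radians(78))
arm.move_gripper(.92,50); arm.movep([*b,.2],q); arm.line_to([*b,.082],.1); print(arm.read_ft_force(),arm.read_tool_pos())
arm.move_gripper(0,50); print(arm.read_opening(),arm.read_tool_pos(),arm.read_ft_force())
arm.line_to([*b,.12],.08); print(arm.read_opening(),arm.read_ft_force(),arm.read_time())
wshot('J'); cv2.imwrite('pics/Jv.png',cv2.imread('pics/J.png'))
E
```

```text
[0.45182653 0.10693629 0.1534763 ] [0.49339778 0.44039349 0.08283579]
0.6184057214432843 [0.49357255 0.44079582 0.08320525] [0.39906921 0.09827761 4.71243566]
0.6205222485624569 [-0.16262123 -0.6322414  -1.40402608] 43.8667
```

View pics/Jv.png

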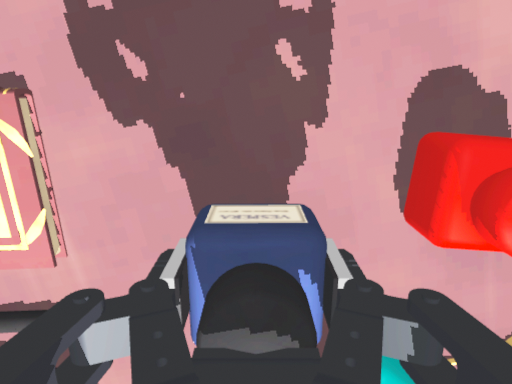

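The bottle is held square and upright. Next I'll carry it across and set it on the pad.

```bash
python3 - <<'E'
from ov import *
b=[.493,.440]; t=[.5363,-.420]
arm.line_to([*b,.36],.2)
arm.movep([.46,.05,.38],quat(np.radians(78))); arm.movep([.45,-.25,.38],quat(np.radians(77)))
q=quat(np.radians(76.3)); arm.movep([*t,.25],q); arm.line_to([*t,.12],.15); arm.line_to([*t,.096],.04)
print(arm.read_ft_force(),arm.read_opening(),arm.read_tool_pos(),arm.read_time())
wshot('K'); cv2.imwrite('pics/Kv.png',cv2.imread('pics/K.png'))
E
```

```text
[-0.20485402  0.31933859 -2.14802077] 0.6170874785342277 [ 0.53637574 -0.42006077  0.09583163] 50.5583
```

View pics/Kv.png

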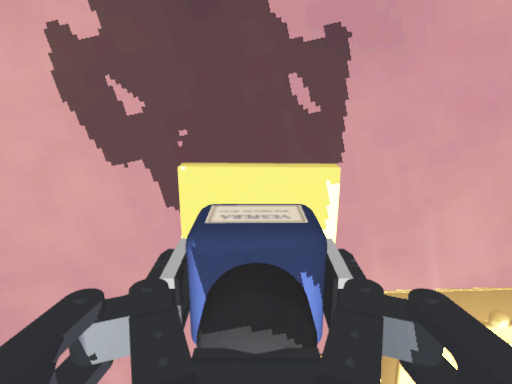

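```bash
python3 - <<'E'
from ov import *
t=[.5363,-.420]
p=arm.read_tool_pos(); arm.line_to([*t,.0948],.02); print(arm.read_ft_force(),arm.read_tool_pos())
arm.move_gripper(.92); arm.line_to([*t,.24],.15); arm.line_to([.46,-.40,.3],.2,quat(np.pi/2)); wshot('L')
overlay('L',[(rect(*t,76.3,.076,.076),.012,(0,0,255)),(rect(*t,76.3,.055,.055),.012,(0,255,0)),(rect(*t,76.3,.055,.055),.054,(0,255,255))],(120,80,400,290),2.8,'Lov')
arm.movep([.40,-.25,.40],quat(np.pi/2)); print(arm.read_time())
E
```

```text
[-0.2194858   0.21842513  0.55944863] [ 0.53654282 -0.42023281  0.09531149]
53.825
```

View pics/Lov.png

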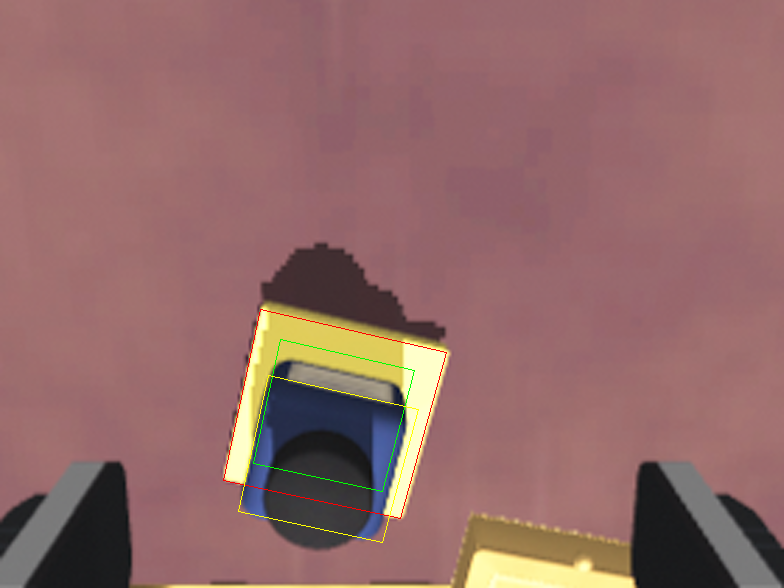

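```bash
python3 - <<'E'
from ov import *
f=lambda x,y,z: wpix('L',(120+x/2.8-.5,80+y/2.8-.5),z)[:2]
c=f(317,496,.080); t=np.array([.5363,-.42]); print('cap',c)
a=np.radians(76.3);e=np.array([np.cos(a),np.sin(a)]);n=np.array([e[1],-e[0]])
print('off along',(c-t)@e,'away',(c-t)@n)
for z in(.012,.02): 
  m=f(342,372,z); print('near face',z,((m-t)@n))
m=f(355,327,.012);print('pad near',(m-t)@n)
im=snapshot('top'); cv2.imwrite('pics/top1.png',cv2.resize(im,(800,600),interpolation=cv2.INTER_CUBIC))
arm.movep([.40,-.35,.33],quat(np.radians(76.3)));
arm.line_to([.47,-.404,.40],.2); wshot('M')
print(arm.read_time())
overlay('M',[(rect(*t,76.3,.076,.076),.012,(0,0,255)),(rect(*t,76.3,.055,.055),.012,(0,255,0)),(rect(*t,76.3,.055,.055),.054,(0,255,255))],(190,80,340,290),2.8,'Mov')
E
```

```text
cap [ 0.5371093  -0.42194896]
off along -0.0017018322742657882 away 0.0012478626845671401
near face 0.012 -0.01990830409030791
near face 0.02 -0.02275669223848842
pad near -0.03954881151986792
55.2
```

View pics/Mov.png

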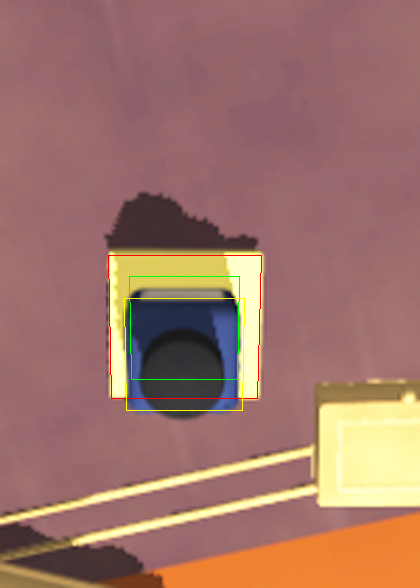

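View pics/top1.png

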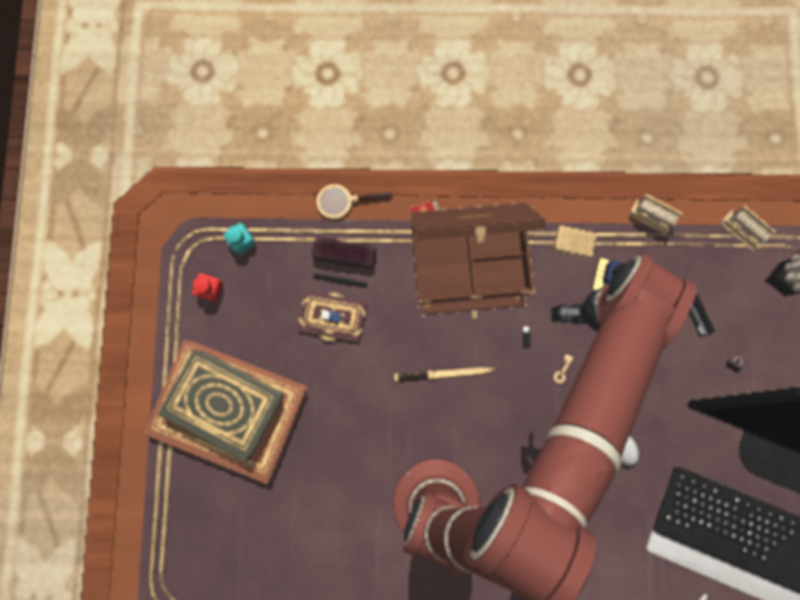

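Everything is in place. Stick and key are where they were, and the gripper is clear, so I'm handing in.

```bash
python3 -c "
from h import *
print(arm.read_ft_force(),arm.read_time()); arm.pause(.5); print(ticket.finish_job())"
```

```text
[ 0.46692493  0.08087344 -0.03750577] 55.2
the job is handed in; nothing more can be done
None
```

The desk is laid as asked and the job is handed in at about 56 s, in this order: case, pen, eraser, ink bottle.

- **Case and pen:** both lie behind the notebook, parallel to its long edge and centred on it. The clear space on each side of the pen is about 29 mm, give or take about 3 mm. The notebook's visible cover measured slightly smaller than the stated size, so its near edge is the least certain measurement.
- **Eraser:** it lies flat on the middle of the cover, and the close overlay matched.
- **Ink bottle:** it stands upright on the note pad and stayed upright throughout. Two checks disagreed on how well it is centred. The cap shows it within about 2 mm of the middle, while the lower edge of the near side suggests it could be up to about 7 mm too far back. I trusted the cap because the base is rounded; even in the worse case it would still stand wholly on the pad.
- **Left alone:** the memory stick, the key and the red and turquoise look-alikes are unmoved in the last top view. The robot was clear of everything, with the wrist force reading under 1 N.

I viewed 15 pictures, one over the budget of 14.

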